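Scrape broken glass off the leak pan

TASK

A bottle has broken over the white leak pan: pick up the standing scraper by its handle and use it, never the gripper itself, to wipe all four amber shards off the deck into the blue trough along the pan's edge, including those under the solvent tray. Do not bump the solvent tray, or push aside or tip the bottle, cup and vial rack nearby. Then stand the scraper flat on its block again in the middle of its blue mat and let go.

Things in the scene. Friction and masses are not known exactly. Their poses are not given: they have to be found in the camera images.
- scraper: Free-standing hand scraper, 0.3 kg: flat-bottomed steel block 40 (x) x 110 (y) x 25 mm (z) with an orange handle. Origin: centre of the block's underside; z up. Its front (wiping) face is the 110 mm wide one at x = -20 mm. The handle rises from the block's top at x = -12, z = 25 mm and leans 40 degrees from vertical towards -x.
- scraper_grip (a point): Grip point on the centre line of the scraper's handle, 75 mm up along it: at (-60, 0, +82) mm in the scraper's frame. The handle is 22 mm wide (along the scraper's y, the way to close on it), 18 mm thick and 105 mm long along itself.
- mat: Flat blue parking mat for the scraper, 130 (x) x 170 (y) x 3 mm, fixed on the bench, right of the pan (seen from the robot), its x axis 30 to 60 degrees left of world +x. Origin: centre of its underside, z up.
- pan: Fixed white pan with a blue trough on its right. Origin: on the bench, under the middle of the edge where the deck drops into the trough; x points over the deck away from the trough (roughly world +y), z up. The level deck, top at z = 45 mm, runs from x = 0 (no rim) to a rim at x = 164 mm, between side rims at y = +-107 mm; rims 15 mm high.
- trough (a point): Centre of the trough's inner floor, at (-40, 0, 6) mm in the pan's frame. The trough is 80 mm (pan x) by 214 mm (pan y) inside; its outer and side walls reach z = 34 mm, its back wall is the deck. (Tray legs: at x = 150, y = +-124 mm in the pan's frame.)
- tray: Clear solvent tray with three bottles, fixed over the far part of the deck; its frame is the pan's. It spans x = 75 (front lip) to 205 mm, |y| to 130 mm, z = 165 (120 mm above the deck) to 215 mm; bottles to z = 300 mm. A vertical gripper cannot get the scraper behind shards under it; one leaning back about 40 degrees, in line with the handle, can.
- bottle: Bystander: amber bottle 60 mm in diameter, 130 mm tall, on the bench left of the pan. Origin: centre of its underside.
- beaker: Bystander: glass cup 68 mm in diameter, 85 mm tall, left of the pan. Origin: centre of its underside.
- rack: Bystander: grey vial rack 60 x 90 x 35 mm (53 mm with its vials), right of the pan, beyond the mat. Origin: centre of its underside.
- chip0: Amber glass shard about 16 x 10 mm, 8 mm thick, about 15 g, loose on the pan's deck; two of the four shards lie just behind the line of the tray's front lip (centres 11 to 19 mm behind it). Origin: centre of its underside, z up.
- chip1: Amber glass shard about 14 x 12 mm, 8 mm thick, about 15 g, loose on the pan's deck; two of the four shards lie just behind the line of the tray's front lip (centres 11 to 19 mm behind it). Origin: centre of its underside, z up.
- chip2: Amber glass shard about 15 x 9 mm, 8 mm thick, about 15 g, loose on the pan's deck; two of the four shards lie just behind the line of the tray's front lip (centres 11 to 19 mm behind it). Origin: centre of its underside, z up.
- chip3: Amber glass shard about 13 x 11 mm, 8 mm thick, about 15 g, loose on the pan's deck; two of the four shards lie just behind the line of the tray's front lip (centres 11 to 19 mm behind it). Origin: centre of its underside, z up.
Not all that is in view belongs to the job. Of the things that look like the mat, take the one that is farthest to the robot's right at the start. There is more than one size of the scraper; the one meant has the size given above.

How it is judged (in metres and radians):
On the way, in this order (a step that is already met when the one before it is completed fails the run):
1. the scraper is lifted clear of its mat (z of scraper in the frame of mat above 0.025 m), for 0.2 s.
2. all four shards lie in the trough (x of chip0 in the frame of pan between -0.083 and 0 m and y of chip0 in the frame of pan between -0.11 and 0.11 m and height (world z) of each of chip0, chip1, chip2, chip3 below 0.036 m and x of chip1 in the frame of pan between -0.083 and 0 m and y of chip1 in the frame of pan between -0.11 and 0.11 m and x of chip2 in the frame of pan between -0.083 and 0 m and y of chip2 in the frame of pan between -0.11 and 0.11 m and x of chip3 in the frame of pan between -0.083 and 0 m and y of chip3 in the frame of pan between -0.11 and 0.11 m), for 0.2 s.
At the end, for the whole second after the job is handed in: All four shards lie at rest inside the trough (below 36 mm); the scraper stands flat on its block (within 0.1 rad) on the mat, its origin within 35 mm of the mat's centre, at rest; bottle, cup and rack are within 20 mm of where they were (all of step 2 and horizontal distance between scraper and mat below 0.035 m and height (world z) of scraper below 0.008 m and angle between scraper's own z axis and vertical below 0.1 rad and linear speed of each of scraper, chip0, chip1, chip2, chip3 below 0.02 m/s and distance of each of bottle, beaker, rack from where it was at the start of the episode below 0.02 m); the robot touches nothing.
It fails at once if the gripper or arm touches a shard (contact force between any of the fingers, the arm and chip0 above 0.5 N or contact force between any of the fingers, the arm and chip1 above 0.5 N or contact force between any of the fingers, the arm and chip2 above 0.5 N or contact force between any of the fingers, the arm and chip3 above 0.5 N).
It fails at once if the solvent tray is bumped (over 3 N) by the arm, the gripper or the scraper (contact force between any of the fingers, the arm, scraper and tray above 3 N).
It fails at once if a bystander is tipped or pushed away by more than 30 mm (distance of any of bottle, beaker, rack from where it was at the start of the episode above 0.03 m or angle between any of bottle, beaker, rack's own z axis and vertical above 0.3 rad).
It also fails if it takes over 64 s, if anything falls off the work surface, if the arm or the gripper's body presses on something with over 40 N, if the wrist force passes 120 N, or if a joint passes its speed limit or range.

ROBOT

A 7-joint arm with a two-finger parallel gripper is mounted at the origin on the work surface. World frame = base frame: x ahead of the robot, y to its left, z up, the work surface at z = 0. Lengths are in mm, angles in rad, forces in N, time in s.
With the tool pointing down it reaches from about 400 to 875 mm from the base axis. Payload 4.4 kg.
Tool frame: the origin (TCP) lies at the very end of the fingers, on their centre line; the grasp point (between the pads) lies 19 mm behind it; z points along the fingers, y is the line along which they close (so a half turn about z gives the same grasp; the last joint's range is limited). The gripper opens to 85 mm and grips with 20 to 120 N. Pads are 22 mm wide; open, the fingers measure 114 mm over their backs; the gripper's body (76 mm by 85 mm) begins 54 mm behind the grasp point. The pads swing forward as they close: fully open they stand 13 mm farther back than shut.
Start: joints at [1.101, 0.628, 0.038, 1.517, -0.027, 0.996, -0.02], TCP at [255.423, -597.726, 231.313] pointing down, gripper open.
Joint ranges: [-3.06, 3.06], [-0.37, 2.12], [-1.25, 1.32], [0.18, 2.47], [-1.1, 4.24], [0.23, 1.98], [-2.94, 2.94]. Speed limits (rad/s): [2.57, 2.57, 3.14, 3.14, 3.14, 3.14, 3.14].

INTERFACE

Orientations are given as [roll, pitch, yaw] about the fixed x, y, z axes, in that order (R = Rz(yaw) Ry(pitch) Rx(roll)).
In Python, from cell import read_state, get_image, camera_params, finish_job gives the robot as it stands.
- The arm moves only by the tool arm_command, never from a script. Its argument "deltas" is a list of rows, each an object of numbers: "dx", "dy", "dz": the shift along the world's x, y, z in m; "yaw": the turn about the world's z in degrees; "jaw": the opening, from 0 (shut) to 1 (fully open). A call has 1 to 20 rows; each row is the pose to reach, as a shift and turn from the pose commanded when the call began; what a row does not reach only later rows make up. A row lasts 1/10 s, in which the tool goes at most 50 mm and 8.59 degrees, less where a joint would pass 70% of its speed; a pose out of reach is approached as far as the arm can. A call with a gripper value outside its range is refused whole. The fingers move at their own pace and stop on an object; the grip force is fixed at half the most. Time passes only in rows, so rows that repeat a pose let the fingers close. It gives the time, the measured TCP pose, the force, the opening and the grip force at its end, in the units of the state.
- read_state(): the state, without advancing time (a new reading comes with each control period).
- get_image(name): name is "scene" or "top" or "wrist"; returns (picture, depth): 400x640x3 uint8, red, green, blue; 400x640 float32, mm along the optical axis (not along the pixel's ray), 0 where there is no reading.
- camera_params(name): a dict with "camera_matrix" (3x3 intrinsics, pixels), "k1" (the pictures are not rectified: a ray, as slopes to the right and down, at radius r is drawn at 1 + k1 r^2 times it, then the intrinsics apply), "extrinsics" (4x4, takes a point from camera to world coordinates). Camera axes: x right, y down, z forward; pixel columns grow to the right and rows downward; lengths in mm; the calibration is good to about 2 mm. A picture is of the moment at which its call begins: read the wrist's pose just before it. camera_params takes no time and is no camera call; for the wrist camera it gives the pose at the moment of the call.
- finish_job(): hands the job in; it is judged then, once.
The state is a dict: "clock": time; "qpos": joint angles; "qd": joint speeds; "tau": joint torques, N m; "eef_pos": TCP position; "tool_rot": TCP orientation; "force": force on the tool from outside, world axes, zero at the start; "torque": the same for the moment, N m; "width": finger opening in mm; "gripper_force": force on a finger pad.
Only numpy, scipy, OpenCV 4.12 (cv2) and the standard library are available. Lean on these libraries where they do the work, as an engineer would, in place of code of your own. Each camera call takes 0.05 s, during which the arm holds its last target. There are 200 camera calls.

## Working session

There is one attempt and no reset: what is moved stays moved. The work goes in short steps, Python scripts to look and compute and a tool call to move; the robot and the scene stay as the last step left them, time stands still between calls to the robot, and variables do not carry over. Pictures are saved under pics/ and viewed, at most 13 in all, crops included, and the job is handed in when it is done.

Besides the shell and the picture viewer there is one more tool, called after "Request:" in YAML: its name, and indented under it one key for each argument. arm_command: Moves the arm, as the interface text tells. Its arguments: {"type":"object","properties":{"deltas":{"type":"array"}},"required":["deltas"]}

```bash
mkdir -p pics; cat > h.py <<'E'
import numpy as np, cv2
from cell import *
def cap(n,tag):
    P=camera_params(n); im,d=get_image(n)
    cv2.imwrite(f'pics/{tag}.png',im[...,::-1]); np.savez(f'pics/{tag}.npz',im=im,d=d,K=P['camera_matrix'],k1=P['k1'],T=P['extrinsics'])
def ld(tag):
    return dict(np.load(f'pics/{tag}.npz'))
def rays(c,uv):
    uv=np.asarray(uv,float).reshape(-1,1,2); K=np.array(c['K'],float)
    xy=cv2.undistortPoints(uv,K,np.array([float(c['k1']),0,0,0])).reshape(-1,2)
    T=c['T']; r=np.c_[xy,np.ones(len(xy))]@T[:3,:3].T
    return T[:3,3],r
def onplane(c,uv,z):
    o,r=rays(c,uv); return o+r*((z-o[2])/r[:,2])[:,None]
def cloud(c):
    h,w=c['d'].shape; u,v=np.meshgrid(np.arange(w),np.arange(h))
    o,r=rays(c,np.c_[u.ravel(),v.ravel()]); return (o+r*c['d'].reshape(-1,1)).reshape(h,w,3)
def proj(c,p):
    T=np.linalg.inv(c['T']); q=np.asarray(p,float).reshape(-1,3)
    return cv2.projectPoints(q,cv2.Rodrigues(T[:3,:3])[0],T[:3,3],np.array(c['K'],float),np.array([float(c['k1']),0,0,0]))[0].reshape(-1,2)
def tri(c1,u1,c2,u2):
    o1,r1=rays(c1,u1);o2,r2=rays(c2,u2);r1=r1[0];r2=r2[0]
    s=np.linalg.lstsq(np.c_[r1,-r2],o2-o1,rcond=None)[0]
    a=o1+r1*s[0];b=o2+r2*s[1];return (a+b)/2,np.linalg.norm(a-b)
E
python3 - <<'E'
from h import *
for n in('scene','top','wrist'): cap(n,n+'0')
for n in('scene','top'):
    c=ld(n+'0');print(n,c['T'][:3,3].round(),c['T'][:3,2].round(2))
s=read_state();print(s['clock'],s['eef_pos'],s['tool_rot'],s['width'],s['force'])
E
```

```text
scene [1193. -255. 1047.] [-0.56  0.19 -0.81]
top [ 318.  -25. 1609.] [ 0.12 -0.   -0.99]
0.15 [ 255.23183943 -597.29833318  230.60871212] [-3.14016704e+00  2.74048691e-05  4.03770141e-01] 85.3990029646204 [ 0.38783044 -0.09773898 -0.55400716]
```

View pics/top0.png

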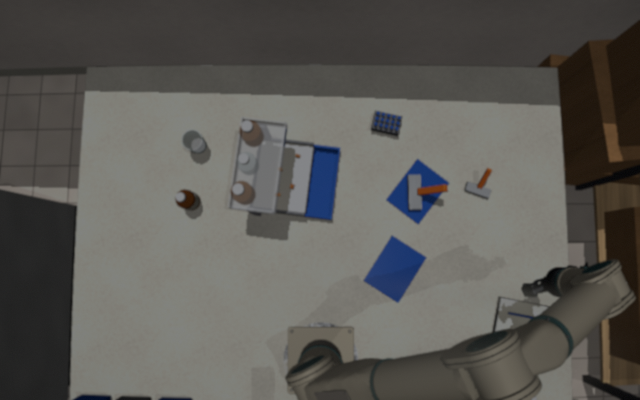

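View pics/scene0.png

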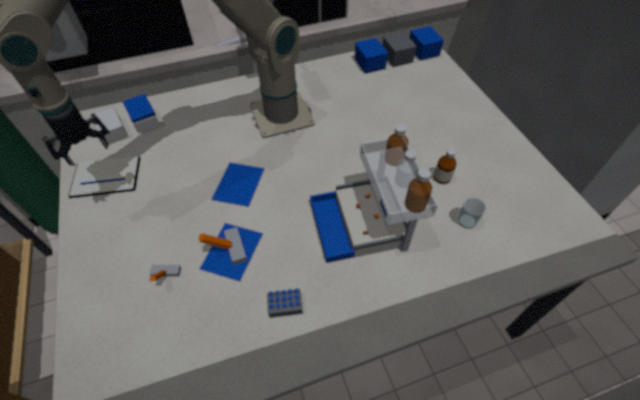

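```bash
python3 - <<'E'
from h import *
c=ld('top0'); im=c['im']; d=c['d']; X=cloud(c)
hsv=cv2.cvtColor(im,cv2.COLOR_RGB2HSV)
def blobs(c,m,name,mn):
    n,l,st,ce=cv2.connectedComponentsWithStats(m.astype(np.uint8))
    for i in range(1,n):
        if st[i,4]>=mn: 
            Xc=cloud(c)[l==i]; print(name,ce[i].round(1),st[i],np.median(Xc,0).round(1))
blue=cv2.inRange(hsv,(105,150,60),(125,255,255)); orange=cv2.inRange(hsv,(3,170,140),(16,255,255))
blobs(c,blue,'blue',60); blobs(c,orange,'or',3)
c2=ld('scene0');h2=cv2.cvtColor(c2['im'],cv2.COLOR_RGB2HSV)
blobs(c2,cv2.inRange(h2,(3,150,120),(16,255,255)),'or_s',3)
a=cv2.resize(im[110:240,220:500],None,fx=2.8,fy=2.8,interpolation=cv2.INTER_CUBIC)
cv2.imwrite('pics/crop1.png',a[...,::-1])
E
```

```text
blue [322.3 183. ] [ 305  146   34   73 1716] [554.4  -2.    9.1]
blue [415.7 191.3] [ 388  161   59   62 1137] [ 520.6 -307.2    5.5]
blue [394.7 268.7] [ 366  237   59   64 1978] [ 282.4 -231.9    4.9]
or_s [214.6 239.5] [200 234  32  12 146] [ 531.3 -341.9   81.4]
or_s [152.3 277.6] [150 276   5   4  15] [ 588.4 -519.5   76.1]
```

View pics/crop1.png

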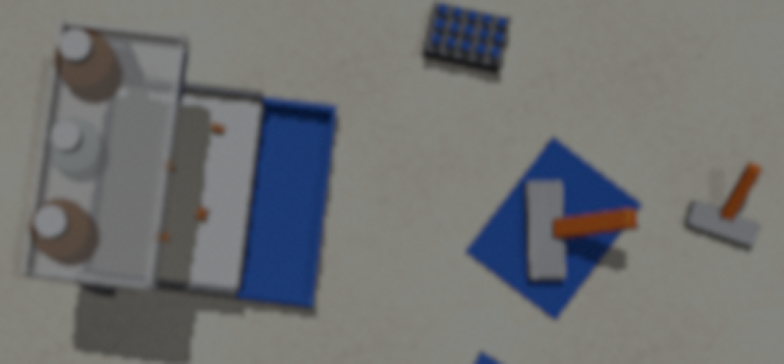

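Request:
arm_command:
  deltas:
    - {"dx": 0.0,"dy": 0.05,"dz": 0.03,"yaw": 8}
    - {"dx": 0.03,"dy": 0.09,"dz": 0.06,"yaw": 16}
    - {"dx": 0.06,"dy": 0.125,"dz": 0.09,"yaw": 24}
    - {"dx": 0.1,"dy": 0.15,"dz": 0.09,"yaw": 32}
    - {"dx": 0.13,"dy": 0.18,"dz": 0.09,"yaw": 40}
    - {"dx": 0.16,"dy": 0.21,"dz": 0.09,"yaw": 48}
    - {"dx": 0.19,"dy": 0.24,"dz": 0.09,"yaw": 56}
    - {"dx": 0.22,"dy": 0.26,"dz": 0.09,"yaw": 64}
    - {"dx": 0.25,"dy": 0.27,"dz": 0.09,"yaw": 67}
    - {"dx": 0.265,"dy": 0.27,"dz": 0.09,"yaw": 67}
    - {"dx": 0.265,"dy": 0.27,"dz": 0.09,"yaw": 67}

```text
invalid input at $.deltas[0]: expected keys dx, dy, dz, yaw, jaw
```

```bash
python3 - <<'E'
from h import *
from scipy.spatial.transform import Rotation as R
cap('wrist','w1');cap('top','top1')
s=read_state();print(s['clock'],s['eef_pos'],s['tool_rot'],s['qpos'])
c=ld('w1');Rt=R.from_euler('xyz',s['tool_rot']).as_matrix()
print('cam in tool',Rt.T@(c['T'][:3,3]-s['eef_pos']),Rt.T@c['T'][:3,2])
E
```

```text
0.25 [ 255.29226233 -597.44168152  230.84448297] [-3.14064959e+00  1.31035034e-05  4.03781330e-01] [ 1.10120899  0.62888718  0.03846428  1.51787556 -0.02697349  0.99629103
 -0.02001354]
cam in tool [  79.59161452   -0.33083566 -141.80779442] [-3.07144570e-01 -5.55970866e-04  9.51662705e-01]
```

View pics/w1.png

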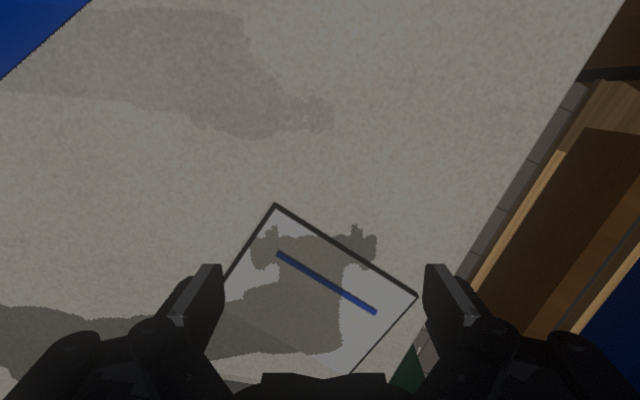

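Request:
arm_command:
  deltas:
    - {"dx": 0.0,"dy": 0.03,"dz": 0.03,"yaw": -8.5,"jaw": 1}
    - {"dx": 0.02,"dy": 0.06,"dz": 0.06,"yaw": -17,"jaw": 1}
    - {"dx": 0.05,"dy": 0.09,"dz": 0.08,"yaw": -25.5,"jaw": 1}
    - {"dx": 0.08,"dy": 0.12,"dz": 0.1,"yaw": -34,"jaw": 1}
    - {"dx": 0.11,"dy": 0.14,"dz": 0.1,"yaw": -42.5,"jaw": 1}
    - {"dx": 0.14,"dy": 0.16,"dz": 0.1,"yaw": -51,"jaw": 1}
    - {"dx": 0.17,"dy": 0.18,"dz": 0.1,"yaw": -59.5,"jaw": 1}
    - {"dx": 0.2,"dy": 0.2,"dz": 0.1,"yaw": -68,"jaw": 1}
    - {"dx": 0.22,"dy": 0.22,"dz": 0.1,"yaw": -76.5,"jaw": 1}
    - {"dx": 0.24,"dy": 0.24,"dz": 0.1,"yaw": -85,"jaw": 1}
    - {"dx": 0.26,"dy": 0.25,"dz": 0.1,"yaw": -93.5,"jaw": 1}
    - {"dx": 0.27,"dy": 0.25,"dz": 0.1,"yaw": -102,"jaw": 1}
    - {"dx": 0.27,"dy": 0.25,"dz": 0.1,"yaw": -110.5,"jaw": 1}
    - {"dx": 0.27,"dy": 0.25,"dz": 0.1,"yaw": -112,"jaw": 1}
    - {"dx": 0.27,"dy": 0.25,"dz": 0.1,"yaw": -112,"jaw": 1}
    - {"dx": 0.27,"dy": 0.25,"dz": 0.1,"yaw": -112,"jaw": 1}

```text
clock: 1.85
eef_pos: [525.1, -347.9, 331.4]
tool_rot: [3.142, 0.0, -1.549]
force: [0.2, 0.2, 0.6]
width: 85.4
gripper_force: 0.0
```

```bash
python3 - <<'E'
from h import *
cap('wrist','w2')
s=read_state();print(s['clock'],s['eef_pos'],s['tool_rot'],s['qpos'].round(3) if hasattr(s['qpos'],'round') else s['qpos'])
E
```

```text
1.9 [ 525.0733913  -347.95731624  331.41484174] [-3.14147573e+00  9.39066688e-05 -1.54969288e+00] [ 0.243  0.554  0.511  1.448 -0.279  1.211 -2.333]
```

View pics/w2.png

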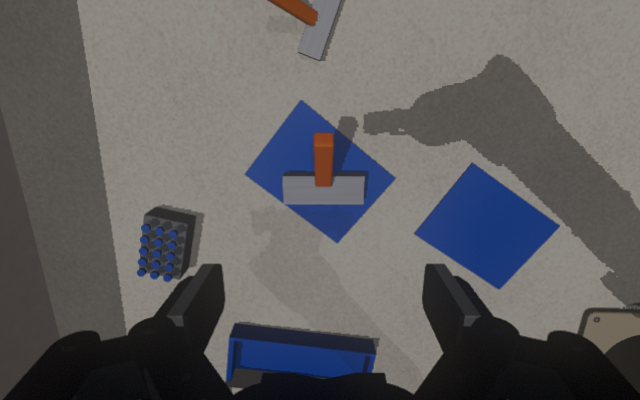

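```bash
cat > meas.py <<'E'
from h import *
c=ld('w2'); im=c['im']; X=cloud(c); hsv=cv2.cvtColor(im,cv2.COLOR_RGB2HSV)
def comp(m,pt):
    n,l=cv2.connectedComponents(m.astype(np.uint8)); return l==l[pt[1],pt[0]]
blue=cv2.inRange(hsv,(105,120,50),(130,255,255))>0
roi=np.zeros_like(blue); roi[95:248,240:400]=1
mm=blue&roi; print('mat z',np.median(X[mm][:,2]))
hull=cv2.convexHull(np.argwhere(mm)[:,::-1].astype(np.int32))
r=cv2.approxPolyDP(hull,6,True).reshape(-1,2); print(r)
p=onplane(c,r,3)[:,:2]; print('mat corners',p.round(1),'centre',p.mean(0))
r=cv2.minAreaRect(onplane(c,hull.reshape(-1,2),3)[:,:2].astype(np.float32)); print('mat rect',r)
orng=(cv2.inRange(hsv,(3,150,80),(18,255,255))>0)&roi
n=np.argwhere(orng)[:,::-1]; print('handle px',n.min(0),n.max(0))
H=X[orng]; print('handle z range',np.percentile(H[:,2],[2,50,98]))
t=H[H[:,2]>75]; print(H.mean(0))
gray=(hsv[...,1]<60)&(X[...,2]>20)&(X[...,2]<35)&roi
B=X[gray]; print('block top z',np.median(B[:,2]),gray.sum())
hb=np.argwhere(gray)[:,::-1]
P=onplane(c,hb,28)[:,:2].astype(np.float32); print('block rect',cv2.minAreaRect(P))
# handle axis: points binned by z
zb=[(z,H[abs(H[:,2]-z)<4].mean(0).round(1)) for z in range(35,112,10) if (abs(H[:,2]-z)<4).sum()>5]
print(zb)
E
python3 meas.py
```

```text
mat z 2.295661048596969
[[394 178]
 [337 242]
 [246 172]
 [301 101]]
mat corners [[ 424.9 -308.9]
 [ 501.8 -208.6]
 [ 632.8 -312.9]
 [ 556.1 -410.2]] centre [ 528.91666511 -310.12900092]
mat rect ((529.3610229492188, -309.7362976074219), (128.1490936279297, 167.950439453125), 52.35684585571289)
handle px [314 133] [333 185]
handle z range [ 37.93678496  93.04316633 111.92222372]
[ 525.73452886 -350.11434572   86.39265474]
block top z 27.23762313801663 2144
block rect ((524.4688720703125, -298.1845703125), (109.16517639160156, 40.60628890991211), 1.255814552307129)
[(35, array([ 525.5, -306.6,   37. ])), (45, array([ 524.9, -313.1,   44.9])), (55, array([ 525.4, -321.7,   55.1])), (65, array([ 525.6, -330.3,   65.3])), (75, array([ 525.4, -338.5,   75.2])), (85, array([ 526. , -346.7,   85. ])), (95, array([ 525.6, -355.2,   95.1])), (105, array([ 526.5, -372.1,  105.7]))]
```

Request:
arm_command:
  deltas:
    - {"dx": 0.01,"dy": 0.04,"dz": 0,"yaw": 3,"jaw": 1}
    - {"dx": 0.02,"dy": 0.085,"dz": 0,"yaw": 6,"jaw": 1}
    - {"dx": 0.03,"dy": 0.13,"dz": 0,"yaw": 10,"jaw": 1}
    - {"dx": 0.03,"dy": 0.175,"dz": 0,"yaw": 15,"jaw": 1}
    - {"dx": 0.03,"dy": 0.22,"dz": 0,"yaw": 15,"jaw": 1}
    - {"dx": 0.03,"dy": 0.265,"dz": 0,"yaw": 15,"jaw": 1}
    - {"dx": 0.03,"dy": 0.28,"dz": 0,"yaw": 15,"jaw": 1}
    - {"dx": 0.03,"dy": 0.28,"dz": 0,"yaw": 15,"jaw": 1}
    - {"dx": 0.03,"dy": 0.28,"dz": 0,"yaw": 15,"jaw": 1}

```text
clock: 2.8
eef_pos: [555.3, -69.4, 331.6]
tool_rot: [-3.141, -0.002, -1.29]
force: [-0.8, -0.6, 0.4]
width: 85.6
gripper_force: 0.0
```

```bash
python3 - <<'E'
from h import *
cap('wrist','w3')
s=read_state();print(s['clock'],s['eef_pos'],s['tool_rot'],s['qpos'].round(3))
E
```

```text
2.85 [555.27460049 -70.20641224 331.60835152] [-3.14158529e+00 -1.66507530e-03 -1.29163038e+00] [-0.218  0.424  0.438  1.643 -0.194  1.117 -2.592]
```

View pics/w3.png

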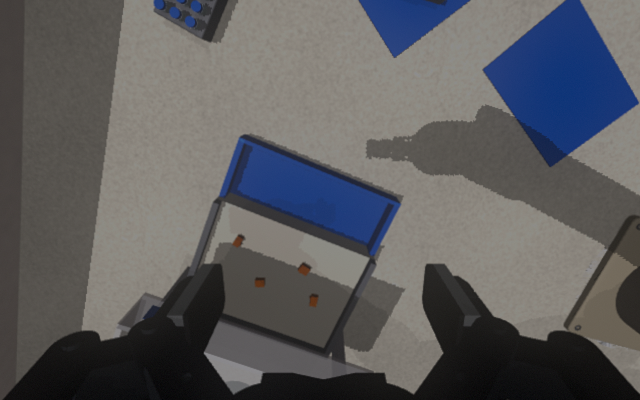

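```bash
cat > pan.py <<'E'
from h import *
c=ld('w3'); im=c['im']; X=cloud(c); hsv=cv2.cvtColor(im,cv2.COLOR_RGB2HSV)
roi=np.zeros(im.shape[:2],bool); roi[130:350,180:410]=1
deck=(abs(X[...,2]-45)<5)&roi&(hsv[...,1]<120)
n,l,st,ce=cv2.connectedComponentsWithStats(deck.astype(np.uint8)); k=1+st[1:,4].argmax(); deck=l==k
print('deck z',np.median(X[deck][:,2]),deck.sum(),st[k])
P=X[deck][:,:2]
# front edge: for each lateral bin, min along approx pan x ; iterate
a=np.radians(83.6)
for it in range(3):
    ux=np.array([np.cos(a),np.sin(a)]);uy=np.array([-ux[1],ux[0]])
    X1=P@ux;Y1=P@uy
    b=np.arange(np.percentile(Y1,5),np.percentile(Y1,95),4)
    e=np.array([(y,np.percentile(X1[abs(Y1-y)<3],1)) for y in b if (abs(Y1-y)<3).sum()>10])
    m=abs(e[:,1]-np.median(e[:,1]))<15
    f=np.polyfit(e[m,0],e[m,1],1); r=np.abs(np.polyval(f,e[:,0])-e[:,1]); f=np.polyfit(e[r<3,0],e[r<3,1],1); a-=np.arctan(f[0])
    print(np.degrees(a),f,r[r<3].std())
ux=np.array([np.cos(a),np.sin(a)]);uy=np.array([-ux[1],ux[0]]);X1=P@ux;Y1=P@uy
x0=f[1]+f[0]*0; x0=np.median([np.percentile(X1[abs(Y1-y)<3],1) for y in b])
near=(X1-x0<70)&(X1-x0>5)
ylo,yhi=np.percentile(Y1[near],[0.3,99.7]); print('deck width',yhi-ylo,'y mid',(ylo+yhi)/2)
# blue trough check
blue=(cv2.inRange(hsv,(105,120,40),(130,255,255))>0)&roi
n,l,st,ce=cv2.connectedComponentsWithStats(blue.astype(np.uint8)); k=1+st[1:,4].argmax(); B=X[l==k]
floor=B[(B[:,2]<10)]; q=floor[:,:2]; print('floor x',np.percentile(q@ux-x0,[1,99]),'y',np.percentile(q@uy,[.5,99.5]),'z',np.median(floor[:,2]))
top=B[B[:,2]>30][:,:2]; print('wall top x,y',np.percentile(top@ux-x0,[1,99]),np.percentile(top@uy,[1,99]))
ym=(ylo+yhi)/2; O=ux*x0+uy*ym; print('pan origin',O,'yaw',np.degrees(a))
def topan(p): d=np.asarray(p)[...,:2]-O; return np.stack([d@ux,d@uy],-1)
oz=(cv2.inRange(hsv,(3,140,60),(18,255,255))>0)&roi
n,l,st,ce=cv2.connectedComponentsWithStats(oz.astype(np.uint8))
for i in range(1,n):
    if st[i,4]>15:
        p=onplane(c,ce[i],50)[0]; print(ce[i].round(1),st[i,4],'world',p.round(1),'pan',topan(p).round(1),'depth z',np.percentile(X[l==i][:,2],[50,90]).round(1))
np.savez('pan.npz',O=O,a=a)
E
python3 pan.py
python3 - <<'E'
from h import *
# two-view check (top + wrist): shards and pan
z=np.load('pan.npz');O=z['O'];a=float(z['a']);ux=np.array([np.cos(a),np.sin(a)]);uy=np.array([-ux[1],ux[0]])
c1=ld('w3');c2=ld('top0')
for u1,u2 in (((239,240),(297.5,155.7)),((304,268),(292,186.4)),((260,282),(280.7,169.6)),((313,300),(279,194.6))): 
    p,e=tri(c1,u1,c2,u2); print(p.round(1),round(e,1))
# handle end top centre two views
H=ld('w2'); print('handle',[x.round(1) if hasattr(x,'round') else x for x in tri(H,(323,134),c2,(447.5,187.5))])
E
```

```text
deck z 44.42877141244696 14727 [  196   197   180   153 14727]
83.0979685878901 [8.76232533e-03 1.04986245e+02] 0.11953359465261695
83.10638423430895 [-1.46880740e-04  1.04911858e+02] 0.12829931680849438
83.1063797860447 [7.76368569e-08 1.04911779e+02] 0.12863284227062866
deck width 215.01156732560645 y mid -552.2028032437515
floor x [-73.087951    -0.96207405] y [-657.87266129 -445.07163293] z 5.291219140013652
wall top x,y [-178.52700013   -2.06231823] [-666.2301898  -438.32147473]
pan origin [560.79680472  37.82371414] yaw 83.1063797860447
[237.3 241.6] 55 world [634.5  75.   50. ] pan [ 45.8 -68.8] depth z [52.  52.9]
[303.5 269.6] 72 world [537.9  91.3  50. ] pan [50.3 29.1] depth z [52.4 53.2]
[259.1 282.9] 61 world [592.2 128.7  50. ] pan [ 94.  -20.3] depth z [52.2 53. ]
[313.1 300.9] 66 world [511.7 135.8  50. ] pan [91.4 60.5] depth z [52.3 53.4]
[634.8  75.1  45. ] 2.7
[538.   91.2  46. ] 1.0
[591.1 127.2  49.4] 0.4
[512.2 131.2  54.4] 1.6
handle [array([ 527. , -380.8,  109.4]), np.float64(1.1)]
```

Request:
arm_command:
  deltas:
    - {"dx": -0.005,"dy": -0.045,"dz": 0,"yaw": -3,"jaw": 1}
    - {"dx": -0.01,"dy": -0.09,"dz": 0,"yaw": -6,"jaw": 1}
    - {"dx": -0.015,"dy": -0.135,"dz": 0,"yaw": -10,"jaw": 1}
    - {"dx": -0.02,"dy": -0.18,"dz": -0.01,"yaw": -13,"jaw": 1}
    - {"dx": -0.025,"dy": -0.22,"dz": -0.03,"yaw": -15,"jaw": 1}
    - {"dx": -0.029,"dy": -0.26,"dz": -0.06,"yaw": -15,"jaw": 1}
    - {"dx": -0.029,"dy": -0.299,"dz": -0.1,"yaw": -15,"jaw": 1}
    - {"dx": -0.029,"dy": -0.299,"dz": -0.14,"yaw": -15,"jaw": 0.7}
    - {"dx": -0.029,"dy": -0.299,"dz": -0.14,"yaw": -15,"jaw": 0.6}
    - {"dx": -0.029,"dy": -0.299,"dz": -0.14,"yaw": -15,"jaw": 0.6}

```text
clock: 3.85
eef_pos: [525.4, -367.9, 191.3]
tool_rot: [3.14, 0.0, -1.553]
force: [0.0, -0.6, 1.0]
width: 51.3
gripper_force: 0.0
```

Request:
arm_command:
  deltas:
    - {"dx": 0.001,"dy": 0.001,"dz": -0.04,"yaw": 0.2,"jaw": 0.6}
    - {"dx": 0.001,"dy": 0.001,"dz": -0.08,"yaw": 0.2,"jaw": 0.6}
    - {"dx": 0.001,"dy": 0.001,"dz": -0.105,"yaw": 0.2,"jaw": 0.6}
    - {"dx": 0.001,"dy": 0.001,"dz": -0.115,"yaw": 0.2,"jaw": 0.6}
    - {"dx": 0.001,"dy": 0.001,"dz": -0.115,"yaw": 0.2,"jaw": 0.6}
    - {"dx": 0.001,"dy": 0.001,"dz": -0.115,"yaw": 0.2,"jaw": 0}
    - {"dx": 0.001,"dy": 0.001,"dz": -0.115,"yaw": 0.2,"jaw": 0}
    - {"dx": 0.001,"dy": 0.001,"dz": -0.115,"yaw": 0.2,"jaw": 0}
    - {"dx": 0.001,"dy": 0.001,"dz": -0.115,"yaw": 0.2,"jaw": 0}
    - {"dx": 0.001,"dy": 0.001,"dz": -0.115,"yaw": 0.2,"jaw": 0}
    - {"dx": 0.001,"dy": 0.001,"dz": -0.115,"yaw": 0.2,"jaw": 0}

```text
clock: 4.95
eef_pos: [528.3, -367.2, 78.7]
tool_rot: [-3.139, -0.003, -1.547]
force: [0.5, -0.6, 8.3]
width: 20.8
gripper_force: 58.6
```

Request:
arm_command:
  deltas:
    - {"dx": 0,"dy": -0.006,"dz": -0.004,"yaw": 0,"jaw": 0}
    - {"dx": 0,"dy": -0.013,"dz": -0.008,"yaw": 0,"jaw": 0}
    - {"dx": 0,"dy": -0.019,"dz": -0.013,"yaw": 0,"jaw": 0}
    - {"dx": 0,"dy": -0.025,"dz": -0.019,"yaw": 0,"jaw": 0}
    - {"dx": 0,"dy": -0.025,"dz": -0.019,"yaw": 0,"jaw": 0}

```text
clock: 5.45
eef_pos: [528.3, -392.8, 59.3]
tool_rot: [-3.139, -0.003, -1.548]
force: [-0.5, -1.1, 6.5]
width: 21.5
gripper_force: 58.6
```

```bash
cat > look.py <<'E'
import sys
from h import *
tag=sys.argv[1]; cap('wrist',tag); s=read_state(); print(s['clock'],s['eef_pos'].round(1),s['tool_rot'].round(3),s['force'].round(1),s['width'],s['qpos'].round(2))
c=ld(tag); X=cloud(c); hsv=cv2.cvtColor(c['im'],cv2.COLOR_RGB2HSV)
g=s['eef_pos'].copy(); 
psi=s['tool_rot'][2]; f=np.array([-np.cos(psi),-np.sin(psi)])  # scraper +x dir (back)
y=np.array([-f[1],f[0]])
D=X[...,:2]-g[:2]; lx=D@f; ly=D@y; lz=X[...,2]-g[2]
o=(cv2.inRange(hsv,(3,150,60),(18,255,255))>0)&(abs(ly)<20)&(abs(lx)<120)
P=np.c_[lx[o],lz[o]]; 
if len(P)>30:
    v=np.linalg.svd(P-P.mean(0),full_matrices=0)[2][0]; print('handle n',len(P),'lean from vertical',np.degrees(np.arctan2(abs(v[0]),abs(v[1]))),P.mean(0))
b=(hsv[...,1]<70)&(abs(ly)<60)&(lx>25)&(lx<130)&(lz<5)&(lz>-110)&(X[...,2]>float(sys.argv[2]))
Q=np.c_[lx[b],lz[b]]
print('block pts',len(Q)); 
if len(Q)>30:
    L=np.c_[lx[b],ly[b],lz[b]];A=np.c_[L[:,:2],np.ones(len(L))];co=np.linalg.lstsq(A,L[:,2],rcond=None)[0]
    for _ in range(3):
        r=abs(A@co-L[:,2]);k=r<2.5;co=np.linalg.lstsq(A[k],L[k,2],rcond=None)[0]
    print('tilt deg',np.degrees(np.arctan(co[0])),'roll',np.degrees(np.arctan(co[1])),k.sum(),'lx',np.percentile(L[k,0],[1,99]),'ly',np.percentile(L[k,1],[1,99]),'lz at ends',np.percentile(L[k,2],[1,99]))
E
python3 look.py g1 15
```

```text
5.5 [ 528.2 -392.7   59.4] [-3.139e+00 -3.000e-03 -1.548e+00] [-0.1 -1.1  5.1] 21.0053072105074 [ 0.39  0.88  0.37  1.63 -0.44  0.71 -2.15]
handle n 6187 lean from vertical 79.39165170638248 [-5.34007431 11.71482306]
block pts 1422
tilt deg 16.44097365475577 roll 0.030111896153575922 1354 lx [69.98173614 90.95785809] ly [-21.85560413  20.71101113] lz at ends [-34.0377909  -26.30452236]
```

View pics/g1.png

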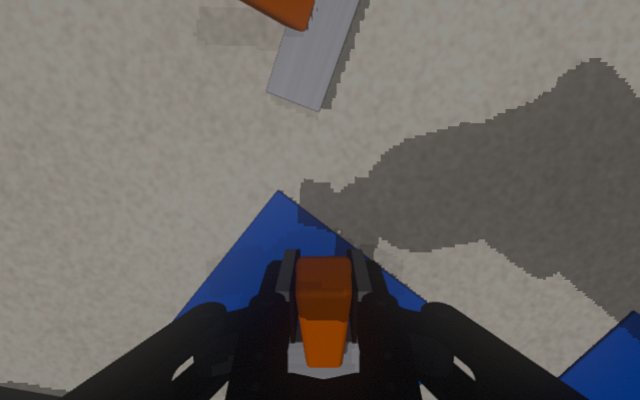

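Request:
arm_command:
  deltas:
    - {"dx": 0,"dy": -0.006,"dz": -0.006,"yaw": 0,"jaw": 0}
    - {"dx": 0,"dy": -0.011,"dz": -0.013,"yaw": 0,"jaw": 0}
    - {"dx": 0,"dy": -0.011,"dz": -0.013,"yaw": 0,"jaw": 0}

```text
clock: 5.8
eef_pos: [528.3, -403.9, 46.1]
tool_rot: [-3.139, -0.003, -1.548]
force: [-0.6, -2.3, 4.0]
width: 21.2
gripper_force: 58.7
```

```bash
python3 look.py g2 15
```

```text
5.85 [ 528.4 -403.8   46.3] [-3.139e+00 -3.000e-03 -1.548e+00] [-0.4 -1.4  4.1] 21.326756961484037 [ 0.41  0.9   0.36  1.61 -0.44  0.7  -2.14]
handle n 7575 lean from vertical 78.15816310607103 [-11.57333196  14.52452996]
block pts 342
tilt deg 25.299849510003387 roll -0.07784827143312013 235 lx [76.98000505 81.30391279] ly [-20.96806686  19.91290269] lz at ends [-24.01095658 -19.25783941]
```

Request:
arm_command:
  deltas:
    - {"dx": 0,"dy": 0,"dz": 0.03,"yaw": 0,"jaw": 0}
    - {"dx": 0,"dy": 0,"dz": 0.07,"yaw": 0,"jaw": 0}
    - {"dx": 0,"dy": 0.01,"dz": 0.11,"yaw": 0,"jaw": 0}
    - {"dx": 0,"dy": 0.04,"dz": 0.145,"yaw": 2,"jaw": 0}
    - {"dx": 0.005,"dy": 0.08,"dz": 0.145,"yaw": 4,"jaw": 0}
    - {"dx": 0.01,"dy": 0.12,"dz": 0.145,"yaw": 6,"jaw": 0}
    - {"dx": 0.015,"dy": 0.16,"dz": 0.145,"yaw": 8,"jaw": 0}
    - {"dx": 0.02,"dy": 0.2,"dz": 0.145,"yaw": 10,"jaw": 0}
    - {"dx": 0.022,"dy": 0.24,"dz": 0.145,"yaw": 12,"jaw": 0}
    - {"dx": 0.022,"dy": 0.28,"dz": 0.145,"yaw": 14,"jaw": 0}
    - {"dx": 0.022,"dy": 0.32,"dz": 0.145,"yaw": 14,"jaw": 0}
    - {"dx": 0.022,"dy": 0.34,"dz": 0.145,"yaw": 14,"jaw": 0}
    - {"dx": 0.022,"dy": 0.34,"dz": 0.145,"yaw": 14,"jaw": 0}

```text
clock: 7.15
eef_pos: [549.3, -56.5, 189.2]
tool_rot: [-3.141, 0.003, -1.296]
force: [0.7, -0.6, -3.8]
width: 21.2
gripper_force: 59.4
```

```bash
python3 look.py g3 60
```

```text
7.2 [549.4 -59.5 189.5] [-3.141e+00  1.000e-03 -1.299e+00] [ 0.3 -1.2 -3.1] 21.29219847633889 [-0.21  0.57  0.41  1.85 -0.32  0.79 -2.5 ]
handle n 5965 lean from vertical 63.818164723347465 [15.012562   20.38106739]
block pts 764
tilt deg 23.7554315589753 roll 0.3179915364480081 467 lx [77.77417035 86.25975184] ly [-21.74747473  19.44295699] lz at ends [-26.81666481 -20.8148194 ]
```

Request:
arm_command:
  deltas:
    - {"dx": 0.022,"dy": 0.01,"dz": -0.03,"yaw": -4,"jaw": 0}
    - {"dx": 0.043,"dy": 0.018,"dz": -0.07,"yaw": -8.6,"jaw": 0}
    - {"dx": 0.043,"dy": 0.018,"dz": -0.09,"yaw": -8.6,"jaw": 0}
    - {"dx": 0.043,"dy": 0.018,"dz": -0.09,"yaw": -8.6,"jaw": 0}
    - {"dx": 0.043,"dy": 0.018,"dz": -0.1,"yaw": -8.6,"jaw": 0}
    - {"dx": 0.043,"dy": 0.013,"dz": -0.107,"yaw": -8.6,"jaw": 0}
    - {"dx": 0.044,"dy": 0.009,"dz": -0.114,"yaw": -8.6,"jaw": 0}
    - {"dx": 0.044,"dy": 0.009,"dz": -0.114,"yaw": -8.6,"jaw": 0}

```text
clock: 8.0
eef_pos: [594.7, -55.3, 77.7]
tool_rot: [-3.138, -0.001, -1.456]
force: [-0.9, -1.7, 4.9]
width: 21.2
gripper_force: 60.9
```

```bash
python3 look.py g4 60
```

```text
8.05 [594.7 -55.1  77.9] [-3.138e+00 -2.000e-03 -1.456e+00] [-2.2 -1.6  4.9] 21.090406708868887 [-0.18  0.79  0.37  1.8  -0.44  0.63 -2.58]
handle n 6300 lean from vertical 70.25584858437479 [ 9.43283744 23.7853659 ]
block pts 8
```

Request:
arm_command:
  deltas:
    - {"dx": 0.0,"dy": 0,"dz": 0.02,"yaw": 0,"jaw": 0}
    - {"dx": 0.01,"dy": 0.012,"dz": 0.021,"yaw": 0,"jaw": 0}
    - {"dx": 0.014,"dy": 0.04,"dz": 0.021,"yaw": 0,"jaw": 0}
    - {"dx": 0.017,"dy": 0.07,"dz": 0.021,"yaw": 0,"jaw": 0}
    - {"dx": 0.02,"dy": 0.09,"dz": 0.021,"yaw": 0,"jaw": 0}
    - {"dx": 0.021,"dy": 0.098,"dz": 0.021,"yaw": 0,"jaw": 0}
    - {"dx": 0.021,"dy": 0.098,"dz": 0.021,"yaw": 0,"jaw": 0}
    - {"dx": 0.021,"dy": 0.098,"dz": 0.021,"yaw": 0,"jaw": 0}

```text
clock: 8.85
eef_pos: [614.5, 43.6, 96.6]
tool_rot: [-3.141, -0.002, -1.454]
force: [0.0, -1.4, -2.7]
width: 21.0
gripper_force: 59.9
```

```bash
cat > pg.py <<'E'
from h import *
s=read_state();z=np.load('pan.npz');O=z['O'];a=float(z['a']);ux=np.array([np.cos(a),np.sin(a)]);uy=np.array([-ux[1],ux[0]])
d=s['eef_pos'][:2]-O;phi=s['tool_rot'][2]+np.pi-a
print('G',d@ux,d@uy,'z',s['eef_pos'][2],'phi',np.degrees(phi),'q7',s['qpos'][6],'F',s['force'].round(1),s['clock'])
E
python3 pg.py; python3 look.py g5 60 | tail -2; python3 - <<'E'
from h import *
cap('scene','s5');cap('top','t5')
im=cv2.imread('pics/s5.png')[130:270,300:500]; cv2.imwrite('pics/s5c.png',cv2.resize(im,None,fx=4,fy=4,interpolation=cv2.INTER_CUBIC))
E
```

```text
G 12.138277624028394 -52.65279820587402 z 96.58127244069526 phi 13.557483688951608 q7 -2.745102709698607 F [ 0.  -1.4 -2.7] 8.85
block pts 135
tilt deg -60.514880498850395 roll -0.13987376536632062 132 lx [81.76074644 92.35211824] ly [-22.50183792  43.70961002] lz at ends [-35.01770518 -15.15649296]
```

View pics/s5c.png

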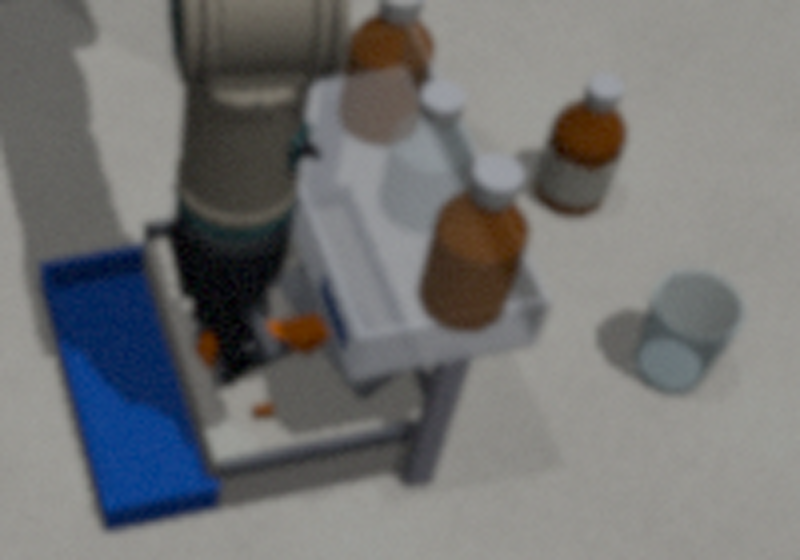

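Request:
arm_command:
  deltas:
    - {"dx": 0.001,"dy": 0.006,"dz": 0,"yaw": 0,"jaw": 0}
    - {"dx": 0.001,"dy": 0.008,"dz": 0,"yaw": 0,"jaw": 0}
    - {"dx": 0.001,"dy": 0.008,"dz": 0,"yaw": 0,"jaw": 0}
    - {"dx": 0.001,"dy": 0.008,"dz": -0.01,"yaw": 0,"jaw": 0}
    - {"dx": 0.001,"dy": 0.008,"dz": -0.017,"yaw": 0,"jaw": 0}
    - {"dx": 0.001,"dy": 0.008,"dz": -0.018,"yaw": 0,"jaw": 0}
    - {"dx": 0.001,"dy": 0.008,"dz": -0.018,"yaw": 0,"jaw": 0}

```text
clock: 9.7
eef_pos: [615.5, 52.5, 78.7]
tool_rot: [3.142, -0.0, -1.454]
force: [-0.5, -0.2, 4.9]
width: 21.1
gripper_force: 60.9
```

```bash
python3 pg.py
```

```text
G 21.186179093486686 -52.572383998821174 z 78.66193843881403 phi 13.573131061424396 q7 -2.74664821626426 F [-0.5 -0.2  4.9] 9.7
```

Request:
arm_command:
  deltas:
    - {"dx": 0,"dy": -0.004,"dz": 0.001,"yaw": 0,"jaw": 0}
    - {"dx": 0,"dy": -0.012,"dz": 0.0015,"yaw": 0,"jaw": 0}
    - {"dx": -0.001,"dy": -0.02,"dz": 0.0015,"yaw": 0,"jaw": 0}
    - {"dx": -0.001,"dy": -0.028,"dz": 0.0015,"yaw": 0,"jaw": 0}
    - {"dx": -0.001,"dy": -0.036,"dz": 0.0015,"yaw": 0,"jaw": 0}
    - {"dx": -0.001,"dy": -0.044,"dz": 0.0015,"yaw": 0,"jaw": 0}
    - {"dx": -0.002,"dy": -0.052,"dz": 0.0015,"yaw": 0,"jaw": 0}
    - {"dx": -0.002,"dy": -0.06,"dz": 0.0015,"yaw": 0,"jaw": 0}
    - {"dx": -0.002,"dy": -0.068,"dz": 0.0015,"yaw": 0,"jaw": 0}
    - {"dx": -0.003,"dy": -0.076,"dz": 0.0015,"yaw": 0,"jaw": 0}
    - {"dx": -0.003,"dy": -0.084,"dz": 0.0015,"yaw": 0,"jaw": 0}
    - {"dx": -0.003,"dy": -0.092,"dz": 0.0015,"yaw": 0,"jaw": 0}
    - {"dx": -0.004,"dy": -0.1,"dz": 0.0015,"yaw": 0,"jaw": 0}
    - {"dx": -0.004,"dy": -0.108,"dz": 0.0015,"yaw": 0,"jaw": 0}
    - {"dx": -0.004,"dy": -0.116,"dz": 0.0015,"yaw": 0,"jaw": 0}
    - {"dx": -0.004,"dy": -0.124,"dz": 0.0015,"yaw": 0,"jaw": 0}
    - {"dx": -0.004,"dy": -0.13,"dz": 0.0015,"yaw": 0,"jaw": 0}
    - {"dx": -0.004,"dy": -0.13,"dz": 0.02,"yaw": 0,"jaw": 0}
    - {"dx": -0.004,"dy": -0.13,"dz": 0.06,"yaw": 0,"jaw": 0}
    - {"dx": -0.004,"dy": -0.13,"dz": 0.06,"yaw": 0,"jaw": 0}

```text
clock: 11.7
eef_pos: [614.8, -78.5, 142.9]
tool_rot: [-3.133, -0.003, -1.454]
force: [1.7, 0.0, -1.7]
width: 21.1
gripper_force: 60.1
```

```bash
cat > shards.py <<'E'
import sys
from h import *
z=np.load('pan.npz');O=z['O'];a=float(z['a']);ux=np.array([np.cos(a),np.sin(a)]);uy=np.array([-ux[1],ux[0]])
for n in sys.argv[2:]:
    cap(n,sys.argv[1]+n); c=ld(sys.argv[1]+n); X=cloud(c); hsv=cv2.cvtColor(c['im'],cv2.COLOR_RGB2HSV)
    m=cv2.inRange(hsv,(3,110,50),(20,255,255)); k,l,st,ce=cv2.connectedComponentsWithStats(m)
    for i in range(1,k):
        if st[i,4]>=3:
            for zz in (50,10):
                p=onplane(c,ce[i],zz)[0]; d=p[:2]-O; q=np.array([d@ux,d@uy])
                if -90<q[0]<165 and abs(q[1])<115: print(n,ce[i].round(0),st[i,4],'z',zz,'depthz',np.median(X[l==i][:,2]).round(0),'pan',q.round(1))
E
python3 pg.py; python3 shards.py p1 scene top wrist; python3 -c "
import cv2
im=cv2.imread('pics/p1scene.png')[130:270,290:450]; cv2.imwrite('pics/p1c.png',cv2.resize(im,None,fx=4,fy=4,interpolation=cv2.INTER_CUBIC))"
```

```text
G -109.01134146140295 -67.58816783530133 z 142.85154725513343 phi 13.584735385150863 q7 -2.5931159637261167 F [ 1.7  0.  -1.7] 11.7
scene [368. 195.] 13 z 50 depthz 50.0 pan [90.8 57.4]
scene [368. 195.] 13 z 10 depthz 50.0 pan [103.   86.3]
scene [358. 205.] 11 z 50 depthz 51.0 pan [51.3 27. ]
scene [358. 205.] 11 z 10 depthz 51.0 pan [62.  54.7]
scene [334. 216.] 144 z 50 depthz 146.0 pan [-30.7   5.1]
scene [334. 216.] 144 z 10 depthz 146.0 pan [-23.3  31.9]
scene [343. 231.] 9 z 50 depthz 12.0 pan [-17.3 -51.2]
scene [343. 231.] 9 z 10 depthz 12.0 pan [ -9.4 -26.7]
scene [347. 245.] 7 z 50 depthz 12.0 pan [-18.6 -99.3]
scene [347. 245.] 7 z 10 depthz 12.0 pan [-10.8 -76.7]
wrist [323. 314.] 6284 z 50 depthz 163.0 pan [-19.7 -43.8]
wrist [323. 314.] 6284 z 10 depthz 163.0 pan [  8.7 -36.9]
```

View pics/p1c.png

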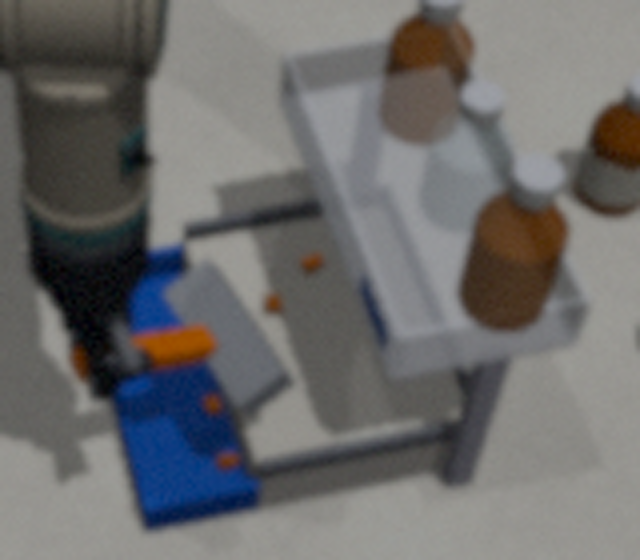

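Request:
arm_command:
  deltas:
    - {"dx": -0.03,"dy": 0.01,"dz": 0,"yaw": 0,"jaw": 0}
    - {"dx": -0.06,"dy": 0.02,"dz": -0.01,"yaw": 0,"jaw": 0}
    - {"dx": -0.081,"dy": 0.035,"dz": -0.03,"yaw": 0,"jaw": 0}
    - {"dx": -0.081,"dy": 0.044,"dz": -0.045,"yaw": 0,"jaw": 0}
    - {"dx": -0.081,"dy": 0.044,"dz": -0.045,"yaw": 0,"jaw": 0}
    - {"dx": -0.078,"dy": 0.07,"dz": -0.045,"yaw": 0,"jaw": 0}
    - {"dx": -0.075,"dy": 0.095,"dz": -0.045,"yaw": 0,"jaw": 0}
    - {"dx": -0.072,"dy": 0.115,"dz": -0.045,"yaw": 0,"jaw": 0}
    - {"dx": -0.07,"dy": 0.13,"dz": -0.045,"yaw": 0,"jaw": 0}
    - {"dx": -0.07,"dy": 0.13,"dz": -0.045,"yaw": 0,"jaw": 0}
    - {"dx": -0.07,"dy": 0.13,"dz": -0.045,"yaw": 0,"jaw": 0}

```text
clock: 12.95
eef_pos: [541.5, 52.1, 93.3]
tool_rot: [3.142, -0.001, -1.453]
force: [0.2, 0.4, -4.3]
width: 21.2
gripper_force: 60.0
```

```bash
python3 pg.py; python3 look.py g6 60 | tail -1
```

```text
G 11.863665406475793 20.856039418208635 z 93.33673556942766 phi 13.61667908097825 q7 -2.7214910476166674 F [ 0.2  0.4 -4.3] 12.95
tilt deg -59.89973661213018 roll -0.13994961250308066 140 lx [83.03914954 90.08436349] ly [-21.94604823  20.97009719] lz at ends [-33.32180411 -21.3379044 ]
```

Request:
arm_command:
  deltas:
    - {"dx": 0.004,"dy": 0.006,"dz": 0,"yaw": 0,"jaw": 0}
    - {"dx": 0.004,"dy": 0.009,"dz": 0,"yaw": 0,"jaw": 0}
    - {"dx": 0.004,"dy": 0.009,"dz": 0,"yaw": 0,"jaw": 0}
    - {"dx": 0.004,"dy": 0.009,"dz": -0.008,"yaw": 0,"jaw": 0}
    - {"dx": 0.004,"dy": 0.009,"dz": -0.014,"yaw": 0,"jaw": 0}
    - {"dx": 0.004,"dy": 0.009,"dz": -0.014,"yaw": 0,"jaw": 0}
    - {"dx": 0.004,"dy": 0.009,"dz": -0.014,"yaw": 0,"jaw": 0}

```text
clock: 13.7
eef_pos: [545.7, 61.3, 79.5]
tool_rot: [-3.141, -0.0, -1.455]
force: [-0.2, -2.2, 3.8]
width: 21.1
gripper_force: 60.9
```

```bash
python3 pg.py; python3 shards.py p2 scene
```

```text
G 21.50083429696786 17.815407612945368 z 79.47349212264632 phi 13.555215698760339 q7 -2.72665013260673 F [-0.2 -2.2  3.8] 13.7
scene [370. 197.] 73 z 50 depthz 83.0 pan [97.4 50.4]
scene [370. 197.] 73 z 10 depthz 83.0 pan [109.9  79. ]
scene [348. 200.] 33 z 50 depthz 106.0 pan [26.5 54.1]
scene [348. 200.] 33 z 10 depthz 106.0 pan [36.2 82.8]
scene [358. 206.] 6 z 50 depthz 51.0 pan [51.  25.3]
scene [358. 206.] 6 z 10 depthz 51.0 pan [61.7 52.9]
scene [343. 231.] 5 z 50 depthz 12.0 pan [-17.5 -50.9]
scene [343. 231.] 5 z 10 depthz 12.0 pan [ -9.6 -26.4]
scene [347. 245.] 4 z 50 depthz 12.0 pan [ -18. -100.]
scene [347. 245.] 4 z 10 depthz 12.0 pan [-10.1 -77.5]
```

Request:
arm_command:
  deltas:
    - {"dx": 0,"dy": -0.004,"dz": 0.0005,"yaw": 0,"jaw": 0}
    - {"dx": 0,"dy": -0.012,"dz": 0.001,"yaw": 0,"jaw": 0}
    - {"dx": -0.001,"dy": -0.02,"dz": 0.001,"yaw": 0,"jaw": 0}
    - {"dx": -0.001,"dy": -0.028,"dz": 0.001,"yaw": 0,"jaw": 0}
    - {"dx": -0.001,"dy": -0.036,"dz": 0.001,"yaw": 0,"jaw": 0}
    - {"dx": -0.001,"dy": -0.044,"dz": 0.001,"yaw": 0,"jaw": 0}
    - {"dx": -0.002,"dy": -0.052,"dz": 0.001,"yaw": 0,"jaw": 0}
    - {"dx": -0.002,"dy": -0.06,"dz": 0.001,"yaw": 0,"jaw": 0}
    - {"dx": -0.002,"dy": -0.068,"dz": 0.001,"yaw": 0,"jaw": 0}
    - {"dx": -0.003,"dy": -0.076,"dz": 0.001,"yaw": 0,"jaw": 0}
    - {"dx": -0.003,"dy": -0.084,"dz": 0.001,"yaw": 0,"jaw": 0}
    - {"dx": -0.003,"dy": -0.092,"dz": 0.001,"yaw": 0,"jaw": 0}
    - {"dx": -0.004,"dy": -0.1,"dz": 0.001,"yaw": 0,"jaw": 0}
    - {"dx": -0.004,"dy": -0.108,"dz": 0.001,"yaw": 0,"jaw": 0}
    - {"dx": -0.004,"dy": -0.116,"dz": 0.001,"yaw": 0,"jaw": 0}
    - {"dx": -0.004,"dy": -0.124,"dz": 0.001,"yaw": 0,"jaw": 0}
    - {"dx": -0.004,"dy": -0.13,"dz": 0.001,"yaw": 0,"jaw": 0}
    - {"dx": -0.004,"dy": -0.13,"dz": 0.02,"yaw": 0,"jaw": 0}
    - {"dx": -0.004,"dy": -0.13,"dz": 0.06,"yaw": 0,"jaw": 0}
    - {"dx": -0.004,"dy": -0.13,"dz": 0.06,"yaw": 0,"jaw": 0}

```text
clock: 15.75
eef_pos: [544.5, -69.3, 143.2]
tool_rot: [-3.134, -0.003, -1.454]
force: [0.4, -0.8, -2.6]
width: 21.0
gripper_force: 60.0
```

```bash
python3 pg.py; python3 shards.py p3 scene top;  python3 look.py g7 60 | tail -1; python3 -c "
import cv2
im=cv2.imread('pics/p3scene.png')[130:270,290:450]; cv2.imwrite('pics/p3c.png',cv2.resize(im,None,fx=4,fy=4,interpolation=cv2.INTER_CUBIC))"
```

```text
G -108.3135032957787 3.3417692448931486 z 143.16231730639927 phi 13.583619457514093 q7 -2.5678468496822973 F [ 0.4 -0.8 -2.6] 15.75
scene [328. 196.] 130 z 50 depthz 145.0 pan [-30.2  81.7]
scene [328. 196.] 130 z 10 depthz 145.0 pan [-22.8 111.6]
scene [336. 211.] 9 z 50 depthz 13.0 pan [-20.5  22.5]
scene [336. 211.] 9 z 10 depthz 13.0 pan [-12.7  50. ]
scene [340. 218.] 14 z 50 depthz 12.0 pan [-12.4  -4.3]
scene [340. 218.] 14 z 10 depthz 12.0 pan [-4.3 22.1]
scene [343. 230.] 6 z 50 depthz 12.0 pan [-16.8 -50.7]
scene [343. 230.] 6 z 10 depthz 12.0 pan [ -8.9 -26.2]
scene [347. 245.] 4 z 50 depthz 13.0 pan [ -18. -100.]
scene [347. 245.] 4 z 10 depthz 13.0 pan [-10.1 -77.5]
top [316. 158.] 3 z 50 depthz 15.0 pan [-12.7 -69.2]
top [316. 158.] 3 z 10 depthz 15.0 pan [-10.7 -76.9]
tilt deg -61.101168270745895 roll -0.13468518391556414 249 lx [79.32435503 90.29157605] ly [-23.19164403  20.24474806] lz at ends [-37.00269546 -17.62907537]
```

View pics/p3c.png

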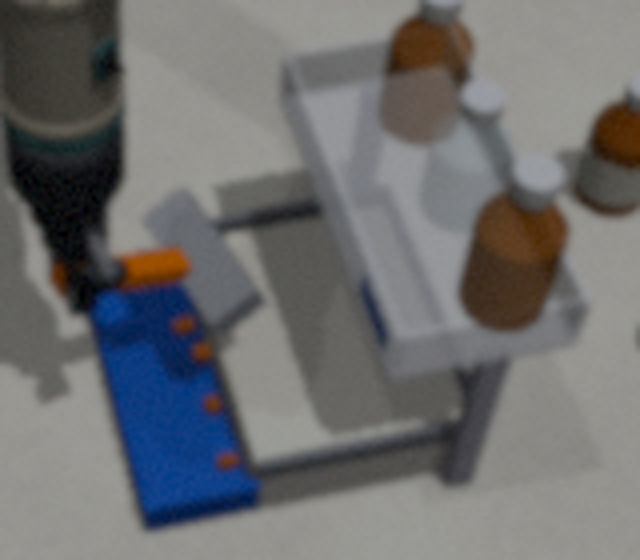

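Request:
arm_command:
  deltas:
    - {"dx": 0,"dy": -0.02,"dz": 0.01,"yaw": 0,"jaw": 0}
    - {"dx": 0,"dy": -0.055,"dz": 0.015,"yaw": 0,"jaw": 0}
    - {"dx": 0,"dy": -0.095,"dz": 0.015,"yaw": 0,"jaw": 0}
    - {"dx": 0,"dy": -0.135,"dz": 0.015,"yaw": 0,"jaw": 0}
    - {"dx": 0,"dy": -0.175,"dz": 0.015,"yaw": 0,"jaw": 0}
    - {"dx": 0,"dy": -0.215,"dz": 0.01,"yaw": 0,"jaw": 0}
    - {"dx": -0.002,"dy": -0.255,"dz": -0.01,"yaw": 0,"jaw": 0}
    - {"dx": -0.002,"dy": -0.295,"dz": -0.03,"yaw": 0,"jaw": 0}
    - {"dx": -0.002,"dy": -0.33,"dz": -0.06,"yaw": 0,"jaw": 0}
    - {"dx": -0.002,"dy": -0.351,"dz": -0.085,"yaw": 0,"jaw": 0}
    - {"dx": -0.002,"dy": -0.351,"dz": -0.095,"yaw": 0,"jaw": 0}
    - {"dx": -0.002,"dy": -0.351,"dz": -0.095,"yaw": 0,"jaw": 0}

```text
clock: 17.1
eef_pos: [536.2, -421.3, 41.6]
tool_rot: [3.137, -0.0, -1.456]
force: [-1.2, -0.5, -2.6]
width: 21.1
gripper_force: 60.0
```

Request:
arm_command:
  deltas:
    - {"dx": 0.003,"dy": 0.001,"dz": -0.002,"yaw": 0,"jaw": 0}
    - {"dx": 0.006,"dy": 0.001,"dz": -0.004,"yaw": 0,"jaw": 0}
    - {"dx": 0.006,"dy": 0.001,"dz": -0.006,"yaw": 0,"jaw": 0}
    - {"dx": 0.006,"dy": 0.001,"dz": -0.007,"yaw": 0,"jaw": 0}
    - {"dx": 0.006,"dy": 0.001,"dz": -0.007,"yaw": 0,"jaw": 0}

```text
clock: 17.6
eef_pos: [545.2, -417.4, 38.4]
tool_rot: [3.141, 0.0, -1.452]
force: [-3.6, -0.7, 6.3]
width: 21.6
gripper_force: 61.3
```

```bash
python3 look.py g8 12
```

```text
17.65 [ 545.2 -417.4   38.4] [ 3.141  0.    -1.452] [-3.7 -1.8  6.7] 21.159253660373786 [ 0.43  0.93  0.32  1.54 -0.39  0.73 -2.09]
handle n 11625 lean from vertical 85.31401674613409 [-38.81757167  17.7753055 ]
block pts 29
```

Request:
arm_command:
  deltas:
    - {"dx": 0,"dy": 0,"dz": 0.002,"yaw": 0,"jaw": 0}
    - {"dx": 0,"dy": 0,"dz": 0.002,"yaw": 0,"jaw": 0.27}
    - {"dx": 0,"dy": 0,"dz": 0.002,"yaw": 0,"jaw": 0.3}
    - {"dx": 0,"dy": 0,"dz": 0.006,"yaw": 0,"jaw": 0.33}
    - {"dx": 0,"dy": 0,"dz": 0.012,"yaw": 0,"jaw": 0.4}
    - {"dx": 0,"dy": 0,"dz": 0.025,"yaw": 0,"jaw": 0.5}
    - {"dx": 0,"dy": 0,"dz": 0.05,"yaw": 0,"jaw": 0.6}
    - {"dx": 0,"dy": 0,"dz": 0.09,"yaw": 0,"jaw": 0.6}
    - {"dx": 0,"dy": 0,"dz": 0.13,"yaw": 0,"jaw": 0.6}
    - {"dx": 0,"dy": -0.02,"dz": 0.18,"yaw": 0,"jaw": 0.6}
    - {"dx": -0.02,"dy": 0.02,"dz": 0.22,"yaw": 0,"jaw": 1}
    - {"dx": -0.02,"dy": 0.05,"dz": 0.26,"yaw": 0,"jaw": 1}
    - {"dx": -0.02,"dy": 0.05,"dz": 0.28,"yaw": 0,"jaw": 1}
    - {"dx": -0.02,"dy": 0.05,"dz": 0.28,"yaw": 0,"jaw": 1}
    - {"dx": -0.02,"dy": 0.05,"dz": 0.28,"yaw": 0,"jaw": 1}

```text
clock: 19.15
eef_pos: [525.6, -367.9, 318.9]
tool_rot: [-3.14, -0.002, -1.453]
force: [-0.4, 0.2, -1.5]
width: 85.5
gripper_force: 0.0
```

```bash
python3 look.py e1 15 | head -1; python3 shards.py e scene; python3 - <<'E'
from h import *
c=ld('e1');X=cloud(c);hsv=cv2.cvtColor(c['im'],cv2.COLOR_RGB2HSV)
g=(hsv[...,1]<70)&(X[...,2]>20)&(X[...,2]<36)&(abs(X[...,0]-529)<90)&(abs(X[...,1]+310)<70)
k,l,st,ce=cv2.connectedComponentsWithStats(g.astype(np.uint8)); i=1+st[1:,4].argmax(); m=l==i
B=X[m];A=np.c_[B[:,:2],np.ones(len(B))];co=np.linalg.lstsq(A,B[:,2],rcond=None)[0]
print('block n',m.sum(),'z',np.median(B[:,2]),'slope',co[:2],cv2.minAreaRect(onplane(c,np.argwhere(m)[:,::-1],28)[:,:2].astype(np.float32)))
# bystanders: mean depth change between initial and now in scene view
a=ld('scene0');b=ld('escene')
for n,(u,v) in dict(bottle=(446,166),cup=(472,212),rack=(285,301)).items():
    w=np.s_[v-22:v+22,u-22:u+22]; print(n,'mean abs img diff',np.abs(a['im'][w].astype(int)-b['im'][w]).mean().round(1))
E
```

```text
19.2 [ 525.  -367.8  317.5] [ 3.142 -0.    -1.454] [ 0.1  0.5 -0.3] 85.35095553851038 [ 0.31  0.57  0.45  1.44 -0.26  1.19 -2.23]
scene [336. 211.] 3 z 50 depthz 10.0 pan [-19.6  21.9]
scene [336. 211.] 3 z 10 depthz 10.0 pan [-11.8  49.4]
scene [341. 218.] 9 z 50 depthz 11.0 pan [-11.6  -4.7]
scene [341. 218.] 9 z 10 depthz 11.0 pan [-3.5 21.7]
scene [343. 231.] 5 z 50 depthz 13.0 pan [-17.5 -50.9]
scene [343. 231.] 5 z 10 depthz 13.0 pan [ -9.6 -26.4]
scene [347. 245.] 4 z 50 depthz 11.0 pan [ -18. -100.]
scene [347. 245.] 4 z 10 depthz 11.0 pan [-10.1 -77.5]
block n 2258 z 27.21362783765551 slope [-0.00357721  0.0199046 ] ((531.9154663085938, -307.79449462890625), (109.01024627685547, 41.659881591796875), 7.612875938415527)
bottle mean abs img diff 4.1
cup mean abs img diff 4.1
rack mean abs img diff 3.9
```

View pics/e1.png

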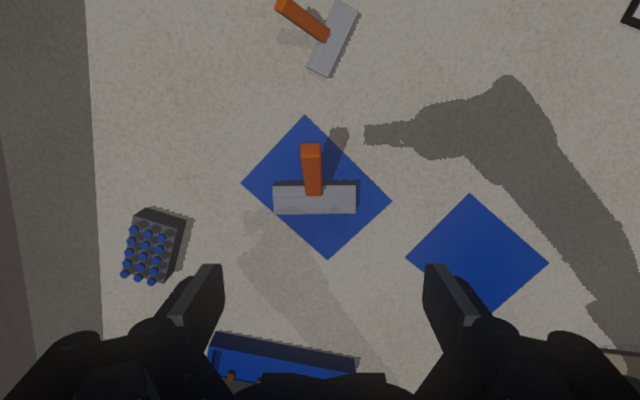

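The scraper stands flat (block top at 27 mm) about 3 mm from the mat's centre. All four shards are in the trough at a depth-measured height of about 11 mm, and the bottle, cup and rack look unmoved.

```bash
python3 -c "
from cell import *
print(finish_job())"
```

```text
the job is handed in; nothing more can be done
None
```

The job is handed in at about 19 s: all four shards are in the trough, the scraper stands flat about 3 mm from its mat's centre, and nothing else was seen to move; `finish_job()` gave no verdict.

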